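Set the tube reader's needle with its edge thumbwheel

ROBOT

A 7-joint arm with a two-finger parallel gripper is mounted at the origin on the work surface. World frame = base frame: x ahead of the robot, y to its left, z up, the work surface at z = 0. Lengths are in m, angles in rad, forces in N, time in s.
With the tool pointing down it reaches from about 0.4 to 0.85 m from the base axis. Payload 10.4 kg.
Tool frame: the origin (TCP) lies between the finger pads; the fingertips stand tcp_to_tips ahead of it and the grasp point (between the pads) lies 8 mm behind it (tcp_to_tips is the distance from the TCP to the fingertips, in m); z points along the fingers, y is the line along which they close (so a half turn about z gives the same grasp; the last joint's range is limited). The gripper opens to 85 mm and grips with 20 to 120 N. Pads are 22 mm wide; open, the fingers measure 114 mm over their backs; the gripper's body (76 mm by 85 mm) begins 54 mm behind the grasp point. The pads swing forward as they close: fully open they stand 13 mm farther back than shut.
Start: joints at [-1.284, 0.332, -0.065, 1.46, 0.022, 1.35, -0.088], TCP at [0.191, 0.595, 0.242] pointing down, gripper open.
Joint ranges: [-2.6, 2.6], [-0.5, 2.12], [-1.47, 1.34], [0.16, 2.42], [-1.27, 4.41], [0.06, 2.06], [-2.6, 2.6]. Speed limits (rad/s): [2.22, 2.22, 2.79, 2.79, 3.14, 3.14, 3.14].

INTERFACE

Orientations are given as a unit quaternion [x, y, z, w].
In Python, from workcell import * gives the robot as it stands.
- The arm moves only by the tool apply_moves, never from a script. Its argument "rows" is a list of rows, each an object of numbers: "x", "y", "z": the shift along the tool's x, y, z in mm; "ax", "ay", "az": the turn, a rotation vector about the tool's x, y, z in degrees; "gripper": the closure, from 0 (fully open) to 1 (shut). A call has 1 to 5 rows; each row shifts and turns the commanded pose from where the row before left it, along the tool's axes as they then stand; what a row does not reach is not made up. A row lasts 1/12 s, in which the tool goes at most 41.7 mm and 7.16 degrees, less where a joint would pass 70% of its speed; a pose out of reach is approached as far as the arm can. A call with a gripper value outside its range is refused whole. The fingers move at their own pace and stop on an object; "newtons" is the grip in N (left out, the last holds). Time passes only in rows, so rows that do not move let the fingers close. It gives the time, the measured TCP pose, the force, the opening and the grip force at its end, in the units of the state.
- get_obs(): the state, without advancing time (a new reading comes with each control period).
- camera(name): name is "side" or "top" or "wrist"; returns a dict with "color" (480x640x3 uint8, red, green, blue), "fov_y" (degrees; the focal length in pixels is half the picture's height over the tangent of half this angle, whatever the lens; pixels are square), "cx", "cy" (the principal point, pixels), "rvec" (rotation vector, rad) and "tvec" (3), from world to camera coordinates, as OpenCV has them. Camera axes: x right, y down, z forward; pixel columns grow to the right and rows downward; lengths in m; the calibration is good to about 2 mm. The wrist camera is an equidistant fisheye: a pixel r from the principal point sees the ray r / f radians off the axis. A picture is of the moment at which its call begins. There is no depth.
- hand_in(): hands the job in; it is judged then, once.
The state is a dict: "clock": time; "joint_pos": joint angles; "joint_velocities": joint speeds; "tau": joint torques, N m; "position": TCP position; "ee_rot": TCP orientation; "ft_force": force on the tool from outside, world axes, zero at the start; "torque": the same for the moment, N m; "grip_width": opening from 0.0 (shut) to 1.0 (fully open); "grasp_force": force on a finger pad.
Only numpy, scipy, OpenCV 4.12 (cv2) and the standard library are available. Lean on these libraries where they do the work, as an engineer would, in place of code of your own. Each camera call takes 0.05 s, during which the arm holds its last target. There are 200 camera calls.

TASK

On the tube reader, slide the small cover off the adjusting wheel, roll the wheel's edge through its slot with a fingertip until the long needle's tip points at the point of the set marker on the dial, then slide the cover fully shut over the wheel again. Work gently: never push on the reader (cover, wheel or panel) with more than 12 N. Leave the vial on the reader and the bottles, beaker and pen alone.

Things in the scene. Friction and masses are not known exactly. Their poses are not given: they have to be found in the camera images.
- reader: bench tube reader, fixed: grey box with flat white top panel, 200 (x) by 300 (y) by 90 mm high; origin at the centre of its underside; own x points away from the robot at yaw 0, y left. On the panel: slot, wheel and sliding cover near right; dial window (8 mm high) left of own y = +9; sample-well collar (18 mm high, 32 across) at own (50, -55); vial at the far right corner
- slot (a point): middle of the wheel's slot (50 in x, 16 in y), in the plane of the top panel; axes as the reader's. The black ribbed wheel, 44 mm across, 10 thick, stands on edge in it, axle along y: its crown is right above this point and rolls along x. How far the crown stands proud is not measured: 5 to 12 mm, different each time, to be felt
- wheel (a joint): wheel angle in rad, -2.7 to 2.7, starts at -2.1 to -1.4; grows as the crown rolls to the reader's +x, 22 mm of rolling per rad; stays where left. The wheel rides on a stiff spring (6 N per mm pressed down, bottoms at 6 mm). Turning needs about 2.5 N along its edge: press with 5 N or more or the fingertip slips; 7 to 8 N is good
- needle (a joint): needle angle in rad: always half the wheel angle; 0 points along the reader's +x, grows towards the reader's +y (left)
- marker (a joint): angle of the set marker in rad, same zero and sense as the needle; it stays where it is, under the window, between -0.4 and 0.35; the needle must be brought to it
- needle_tip (a point): tip of the long thin black needle, 53 mm from its pivot, under the dial window
- marker_tip (a point): inner point of the set marker, a stubby 7 mm wide dark-metal tab at the rim of the dial; it lies where the needle's tip comes when the two angles are equal (53 mm from the same pivot)
- cover (a joint): travel of the cover in m: 0 = shut over the wheel, 0.065 = fully open; it slides on two 2 mm high rails along the reader's +y with about 1.5 N of friction and stays where it is left; starts shut within 2 mm
- cover_mid (a point): middle of the cover, 14 mm above the top panel; axes as the reader's. The cover is a plain grey hood 62 (x) by 32 (y) by 28 mm high (ridges on top to 29), with flat upright end faces 16 mm to either side in y, to be pushed with a fingertip. Push it open with the fingertip 15 to 22 mm above the panel: lower, the following fingertip would run into the side of the wheel
- vial: small amber vial, 24 mm across, 36 mm high, loose on the far right corner of the reader's top; origin at the centre of its underside
- bottle_a: glass reagent bottle, 64 mm across, 130 mm high, on the bench; origin at the centre of its underside
- bottle_b: smaller glass reagent bottle, 54 mm across, 100 mm high; origin at the centre of its underside
- beaker: glass beaker, 70 mm across, 85 mm high; origin at the centre of its underside
- pen: square-bodied blue highlighter pen lying on the bench, 130 mm long, 12 mm thick; origin at its underside's centre

How it is judged:
By the outcome, as a careful person would: the job done as asked, in the order asked, and still so for the second after the job is handed in, with the robot touching nothing.
It also fails if it takes over 72 s, if anything falls off the work surface, if the arm or the gripper's body presses on something with over 40 N, if the wrist force passes 120 N, or if a joint passes its speed limit or range.

## Working session

There is one attempt and no reset: what is moved stays moved. The work goes in short steps, Python scripts to look and compute and a tool call to move; the robot and the scene stay as the last step left them, time stands still between calls to the robot, and variables do not carry over. Pictures are saved under pics/ and viewed, at most 10 in all, crops included, and the job is handed in when it is done.

Besides the shell and the picture viewer there is one more tool, called after "Emit:" in YAML: its name, and indented under it one key for each argument. apply_moves: Moves the arm, as the interface text tells. Its arguments: {"type":"object","properties":{"rows":{"type":"array","items":{"type":"object","properties":{"x":{"type":"number"},"y":{"type":"number"},"z":{"type":"number"},"ax":{"type":"number"},"ay":{"type":"number"},"az":{"type":"number"},"gripper":{"type":"number"}}}},"newtons":{"type":"number"}},"required":["rows"]}

```bash
mkdir -p pics; ls
python3 - <<'E'
from workcell import *
import cv2
o=get_obs(); print({k:o[k] for k in('clock','position','ee_rot','ft_force','grip_width')})
ims=[]
for n in('top','side'):
    c=camera(n); print(n,c['fov_y'],c['cx'],c['cy'],c['rvec'],c['tvec'])
    cv2.imwrite(f'pics/{n}0.png',c['color'][:,:,::-1])
E
```

```text
pics
{'clock': 0.0, 'position': array([0.19043703, 0.59490372, 0.24151717]), 'ee_rot': array([ 1.54248554e-01,  9.88031821e-01, -7.06760973e-04, -7.45357106e-05]), 'ft_force': array([ 0.46764072, -0.16900654,  0.53032399]), 'grip_width': 0.9989800993734863}
top 49.95726566300797 313.12650017320505 238.7125928025415 [ 2.14601517 -2.18299121  0.06402178] [0.16257988 0.49510622 0.87785679]
side 54.92531511591403 324.29258160208934 244.23705222960544 [ 2.2016417  -0.21237988  0.13138479] [-0.4769998   0.20401327  0.672201  ]
```

View pics/top0.png

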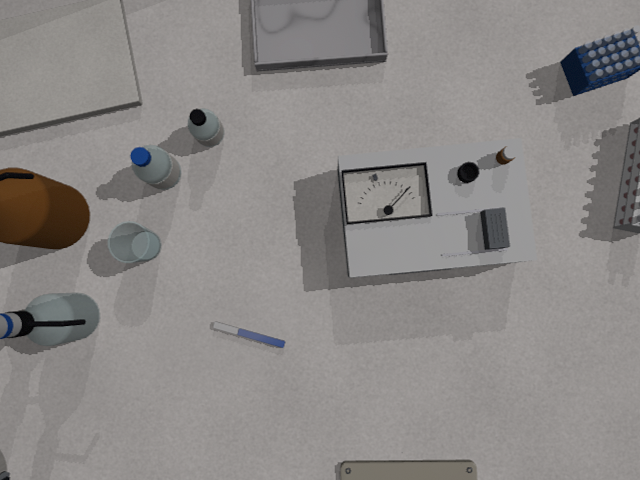

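View pics/side0.png

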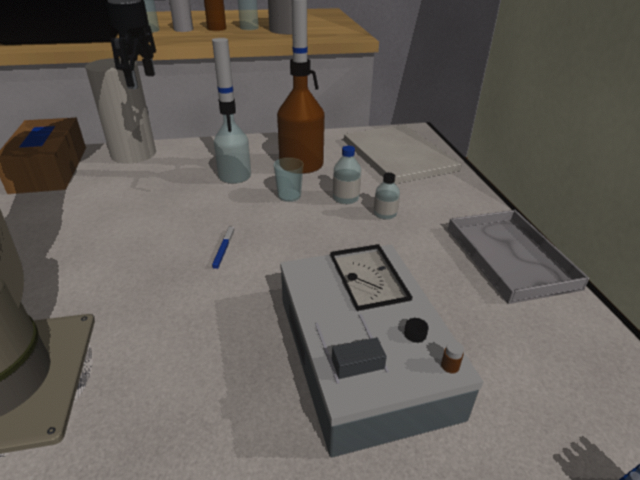

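The top view shows the reader (centre ≈ (437,207)), cover at (495,229), dial pivot (388,210), needle tip ≈ (409,187) and marker ≈ (373,177). The side view shows the same layout, with the cover shut at (359,357). Next I'll enlarge the reader and cast the panel corners.

```bash
cat > h.py <<'E'
from workcell import *
import numpy as np, cv2
from scipy.spatial.transform import Rotation as Ro
def ray(c,uv):
    R=Ro.from_rotvec(c['rvec']).as_matrix(); f=240/np.tan(np.radians(c['fov_y'])/2)
    p=(np.atleast_2d(uv).astype(float)-[c['cx'],c['cy']])/f
    return -R.T@c['tvec'], np.c_[p,np.ones(len(p))]@R
def cast(c,uv,z):
    o,d=ray(c,uv); return o+d*((z-o[2])/d[:,2])[:,None]
def proj(c,P):
    f=240/np.tan(np.radians(c['fov_y'])/2)
    q=np.atleast_2d(P)@Ro.from_rotvec(c['rvec']).as_matrix().T+c['tvec']
    return q[:,:2]/q[:,2:]*f+[c['cx'],c['cy']]
E
python3 - <<'E'
from h import *
c=camera('top'); im=c['color'][:,:,::-1]
x0,y0,x1,y1=330,130,540,285
cr=cv2.resize(im[y0:y1,x0:x1],None,fx=3.8,fy=3.8,interpolation=cv2.INTER_CUBIC)
cv2.imwrite('pics/crop.png',cr)
E
```

```text
(no output)
```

View pics/crop.png

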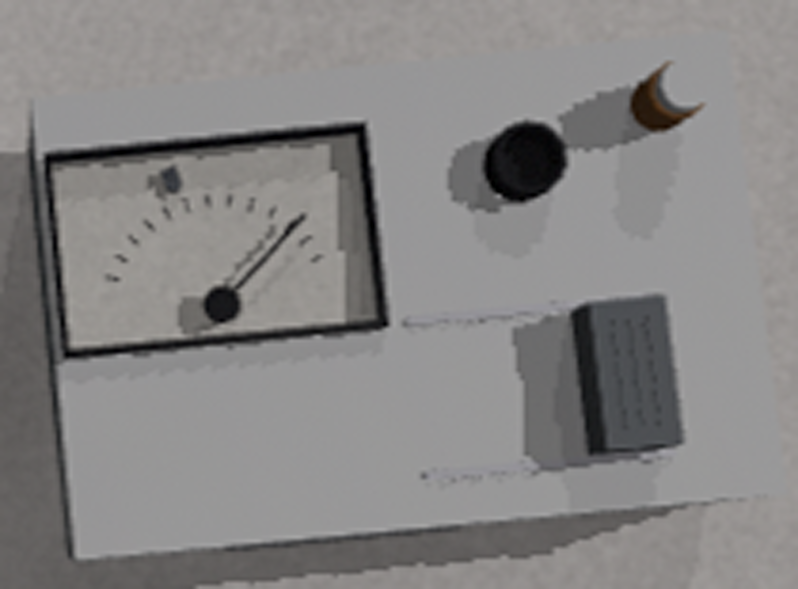

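Crop px: panel corners are (34,100), (75,558), (775,492) and (722,33). The cover top corners are (587,310), (664,295), (683,441) and (605,455). The collar centre is (526,162), pivot (222,304), needle tip (304,215) and marker (170,182).

```bash
cat >> h.py <<'E'
def own(P,ctr,yaw): return (np.atleast_2d(P)[:,:2]-ctr)@np.array([[np.cos(yaw),-np.sin(yaw)],[np.sin(yaw),np.cos(yaw)]])
E
python3 - <<'E'
from h import *
c=camera('top'); C=lambda l,z:cast(c,np.array(l)/3.8+[330,130],z)
k=C([(34,100),(75,558),(775,492),(722,33)],.09)[:,:2]
m=np.array([(100,150),(-100,150),(-100,-150),(100,-150)])/1000
A=m-0; B=k-k.mean(0); yaw=np.arctan2((A[:,0]*B[:,1]-A[:,1]*B[:,0]).sum(),(A*B).sum()); ctr=k.mean(0)
print('ctr',ctr,'yaw',yaw); r=lambda P:print((own(P,ctr,yaw)*1000).round(1))
r(k)
cv=C([(587,310),(664,295),(683,441),(605,455)],.118);r(cv);r(cv.mean(0));print('cover',cv.mean(0))
r(C([(526,162)],.108))
d=C([(222,304),(304,215),(170,182)],.094);r(d)
for q in d[1:]:
  v=own(q,ctr,yaw)[0]-own(d[0],ctr,yaw)[0]; print(np.arctan2(v[1],v[0]),np.hypot(*v))
E
```

```text
ctr [ 0.53956062 -0.04611468] yaw 0.07309928313540257
[[  98.4  147.2]
 [ -99.5  148.3]
 [ -98.1 -146.6]
 [  99.3 -148.8]]
[[ -17.4  -68.9]
 [ -14.2 -100.7]
 [ -74.5 -101.2]
 [ -77.3  -69.1]]
[[-45.8 -85. ]]
cover [ 0.50004664 -0.13421023  0.118     ]
[[ 48.  -54.2]]
[[ 2.  76.2]
 [36.8 37.7]
 [56.3 92.9]]
-0.8360158088057845 0.05189168842414227
0.2983472752525077 0.056853087127527895
```

Emit:
apply_moves:
  newtons: 20
  rows:
    - {"z":-10,"az":-5.5,"gripper":1}
    - {"z":-10,"az":-5.5,"gripper":1}
    - {"z":-10,"az":-5.5,"gripper":1}
    - {"az":-5.4,"gripper":1}

```text
invalid input at $.rows[0]: expected keys x, y, z, ax, ay, az, gripper
```

```bash
cat > s.py <<'E'
from h import *
import workcell
ctr=np.array([.53956,-.04611]);yaw=.0731
t=workcell.tcp_to_tips
def st():
    o=get_obs();R=Ro.from_quat(o['ee_rot']).as_matrix()
    tip=o['position']+t*R[:,2]
    f=Ro.from_euler('z',-yaw).apply(o['ft_force'])
    print('t%.2f tip own mm'%o['clock'],(own(tip,ctr,yaw)[0]*1000).round(1),'h %.1f'%((tip[2]-.09)*1000),'F',f.round(2),'grip',round(o['grip_width'],2),
     'xdir',np.degrees(np.arctan2(R[1,0],R[0,0])-yaw).round(2)%360,'zax',R[:,2].round(4),'j',o['joint_pos'].round(2))
if __name__=='__main__': print(t); st()
E
python3 s.py
```

```text
0.011
t0.20 tip own mm [-301.3  664.9] h 140.8 F [ 0.31  0.02 -0.35] grip 1.0 xdir 158.06 zax [-2.e-04 -8.e-04 -1.e+00] j [-1.28  0.33 -0.06  1.46  0.02  1.35 -0.09]
```

Emit:
apply_moves:
  newtons: 20
  rows:
    - {"x":0,"y":0,"z":-10,"ax":0,"ay":0,"az":-5.5,"gripper":1}
    - {"x":0,"y":0,"z":-10,"ax":0,"ay":0,"az":-5.5,"gripper":1}
    - {"x":0,"y":0,"z":-10,"ax":0,"ay":0,"az":-5.5,"gripper":1}
    - {"x":0,"y":-10,"z":-10,"ax":0,"ay":0,"az":-5.4,"gripper":1}
    - {"x":-15,"y":-35,"z":-5,"ax":0,"ay":0,"az":0,"gripper":1}

```text
clock: 0.62
position: [0.2032, 0.5544, 0.2874]
ee_rot: [-0.043, 0.999, 0.001, -0.001]
ft_force: [-0.7, -0.3, 1.0]
grip_width: 0.3
grasp_force: 0.0
```

```bash
python3 s.py
```

```text
0.011
t0.62 tip own mm [-291.7  623.5] h 186.4 F [-0.75 -0.21  1.05] grip 0.3 xdir 180.74 zax [-0.0025  0.0016 -1.    ] j [-1.21  0.24 -0.11  1.48  0.02  1.42  0.34]
```

Emit:
apply_moves:
  rows:
    - {"x":-14,"y":-32,"z":0,"ax":0,"ay":0,"az":0,"gripper":1}
    - {"x":-14,"y":-32,"z":0,"ax":0,"ay":0,"az":0,"gripper":1}
    - {"x":-14,"y":-32,"z":0,"ax":0,"ay":0,"az":0,"gripper":1}
    - {"x":-14,"y":-32,"z":0,"ax":0,"ay":0,"az":0,"gripper":1}
    - {"x":-14,"y":-32,"z":0,"ax":0,"ay":0,"az":0,"gripper":1}

```text
clock: 1.03
position: [0.2897, 0.3952, 0.2872]
ee_rot: [-0.036, 0.999, 0.0, -0.0]
ft_force: [0.9, 0.6, 0.6]
grip_width: 0.001
grasp_force: 0.0
```

Emit:
apply_moves:
  rows:
    - {"x":-14,"y":-32,"z":0,"ax":0,"ay":0,"az":0,"gripper":1}
    - {"x":-14,"y":-32,"z":0,"ax":0,"ay":0,"az":0,"gripper":1}
    - {"x":-14,"y":-32,"z":0,"ax":0,"ay":0,"az":0,"gripper":1}
    - {"x":-14,"y":-32,"z":0,"ax":0,"ay":0,"az":0,"gripper":1}
    - {"x":-14,"y":-32,"z":0,"ax":0,"ay":0,"az":0,"gripper":1}

```text
clock: 1.45
position: [0.371, 0.2407, 0.2874]
ee_rot: [-0.036, 0.999, 0.0, 0.0]
ft_force: [-0.9, 0.7, 0.2]
grip_width: 0.001
grasp_force: 0.0
```

```bash
python3 s.py
```

```text
0.011
t1.45 tip own mm [-147.1  298.3] h 186.4 F [-0.89  0.77  0.16] grip 0.0 xdir 179.96 zax [ 1.e-04  5.e-04 -1.e+00] j [-0.86 -0.11  0.17  1.85  0.02  1.4   0.95]
```

Emit:
apply_moves:
  rows:
    - {"x":-8,"y":-35,"z":0,"ax":0,"ay":0,"az":0,"gripper":1}
    - {"x":-8,"y":-35,"z":0,"ax":0,"ay":0,"az":0,"gripper":1}
    - {"x":-8,"y":-35,"z":0,"ax":0,"ay":0,"az":0,"gripper":1}
    - {"x":-8,"y":-35,"z":0,"ax":0,"ay":0,"az":0,"gripper":1}
    - {"x":-8,"y":-35,"z":0,"ax":0,"ay":0,"az":0,"gripper":1}

```text
clock: 1.87
position: [0.4232, 0.0689, 0.2874]
ee_rot: [-0.036, 0.999, 0.0, 0.0]
ft_force: [0.6, 0.3, -0.1]
grip_width: -0.001
grasp_force: 0.0
```

Emit:
apply_moves:
  rows:
    - {"x":-8,"y":-35,"z":0,"ax":0,"ay":0,"az":0,"gripper":1}
    - {"x":-8,"y":-35,"z":0,"ax":0,"ay":0,"az":0,"gripper":1}
    - {"x":-8,"y":-35,"z":0,"ax":0,"ay":0,"az":0,"gripper":1}
    - {"x":-8,"y":-35,"z":0,"ax":0,"ay":0,"az":0,"gripper":1}
    - {"x":-8,"y":-35,"z":0,"ax":0,"ay":0,"az":0,"gripper":1}

```text
clock: 2.28
position: [0.4758, -0.1027, 0.2875]
ee_rot: [-0.036, 0.999, 0.0, 0.0]
ft_force: [0.8, 0.3, -0.4]
grip_width: -0.002
grasp_force: 0.0
```

Emit:
apply_moves:
  rows:
    - {"x":-8,"y":-35,"z":0,"ax":0,"ay":0,"az":0,"gripper":1}
    - {"x":-8,"y":-35,"z":0,"ax":0,"ay":0,"az":0,"gripper":1}
    - {"x":-5,"y":-20,"z":25,"ax":0,"ay":0,"az":0,"gripper":1}
    - {"x":0,"y":0,"z":35,"ax":0,"ay":0,"az":0,"gripper":1}
    - {"x":0,"y":0,"z":30,"ax":0,"ay":0,"az":0,"gripper":1}

```text
clock: 2.7
position: [0.5029, -0.1909, 0.1958]
ee_rot: [-0.035, 0.999, -0.0, 0.0]
ft_force: [0.1, 0.7, -0.7]
grip_width: -0.002
grasp_force: 0.0
```

```bash
python3 s.py
python3 - <<'E'
from h import *
c=camera('wrist'); print(c['fov_y'],c['cx'],c['cy'])
cv2.imwrite('pics/w1.png',c['color'][:,:,::-1])
E
```

```text
0.011
t2.70 tip own mm [ -47.1 -141.7] h 94.8 F [ 0.14  0.67 -0.71] grip -0.0 xdir 179.79 zax [ 2.e-04 -1.e-03 -1.e+00] j [-0.4   0.2   0.77  1.79 -0.15  1.21  2.05]
65.70646984690485 318.8628365798028 239.2998393543563
```

View pics/w1.png

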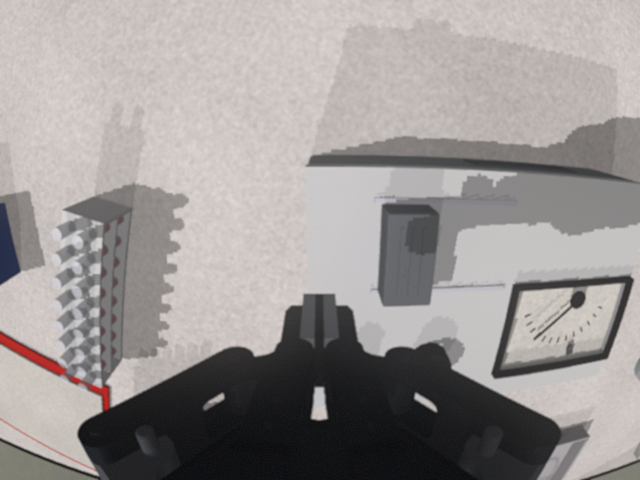

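The wrist view shows the closed fingertips at (319,300), with the cover (≈(408,255)) to their right between the two rails. The path is clear for going down beside the cover's right face.

Emit:
apply_moves:
  rows:
    - {"x":0,"y":0,"z":25,"ax":0,"ay":0,"az":0,"gripper":1}
    - {"x":0,"y":0,"z":25,"ax":0,"ay":0,"az":0,"gripper":1}
    - {"x":0,"y":0,"z":20,"ax":0,"ay":0,"az":0,"gripper":1}
    - {"x":0,"y":10,"z":6,"ax":0,"ay":0,"az":0,"gripper":1}
    - {"x":0,"y":12,"z":0,"ax":0,"ay":0,"az":0,"gripper":1}

```text
clock: 3.17
position: [0.5007, -0.1668, 0.1206]
ee_rot: [-0.036, 0.999, -0.0, -0.001]
ft_force: [-0.7, 0.4, 0.2]
grip_width: 0.001
grasp_force: 0.0
```

Emit:
apply_moves:
  rows:
    - {"x":0,"y":3,"z":0,"ax":0,"ay":0,"az":0,"gripper":1}
    - {"x":0,"y":3,"z":0,"ax":0,"ay":0,"az":0,"gripper":1}
    - {"x":0,"y":2,"z":0,"ax":0,"ay":0,"az":0,"gripper":1}
    - {"x":0,"y":2,"z":0,"ax":0,"ay":0,"az":0,"gripper":1}
    - {"x":0,"y":2,"z":0,"ax":0,"ay":0,"az":0,"gripper":1}

```text
clock: 3.58
position: [0.5015, -0.1557, 0.1224]
ee_rot: [-0.036, 0.999, -0.0, 0.001]
ft_force: [-0.4, -1.4, 7.0]
grip_width: -0.002
grasp_force: 3.4
```

```bash
python3 s.py
```

```text
0.011
t3.58 tip own mm [ -45.9 -106.5] h 21.4 F [-0.47 -1.38  6.96] grip -0.0 xdir 179.93 zax [ 2.3e-03 -3.0e-04 -1.0e+00] j [-0.43  0.26  0.74  1.9  -0.2   1.05  2.03]
```

Run:
```python
from h import *
a=camera('side')['color'][:,:,::-1]; b=camera('top')['color'][:,:,::-1]
A=cv2.resize(a[270:430,250:450],(800,640))[:590]; B=cv2.resize(b[170:290,440:540],None,fx=4.9,fy=4.9)
A=cv2.resize(a[280:420,270:410],(400,400),interpolation=2);B=cv2.resize(b[170:290,420:540],(400,400),interpolation=2)
cv2.imwrite('pics/c2.png',np.hstack([A,B]))
```

```text
(no output)
```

View pics/c2.png

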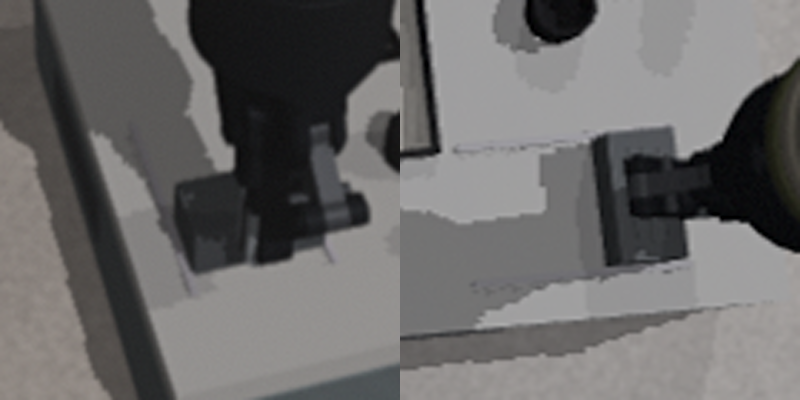

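Side crop (left): the fingers hide the cover's right half, with the tip at px ≈(366,372). Top crop (right): the fingertip's left edge is at px ≈(490,227), overlapping the cover top. I'll check where the measured tip should project.

Run:
```python
from s import *
o=get_obs();R=Ro.from_quat(o['ee_rot']).as_matrix()
for n in('top','side'):
    c=camera(n); o_,_=ray(c,[0,0]); print(n,'cam',o_.round(3))
    for tt in(0,.011,.02,.03):
        print(tt,proj(c,[o['position']+tt*R[:,2]+dy*R[:,1] for dy in(-.01,0,.01)]).round(1).tolist())
st()
```

```text
top cam [0.42  0.131 0.921]
0 [[518.3, 226.6], [511.8, 227.2], [505.3, 227.8]]
0.011 [[515.7, 227.4], [509.2, 227.9], [502.8, 228.5]]
0.02 [[513.6, 228.0], [507.2, 228.5], [500.9, 229.1]]
0.03 [[511.3, 228.6], [505.1, 229.2], [498.8, 229.7]]
side cam [ 0.374 -0.503  0.573]
0 [[366.1, 368.9], [363.3, 362.4], [360.6, 356.2]]
0.011 [[365.4, 374.7], [362.7, 368.2], [360.0, 362.0]]
0.02 [[364.9, 379.3], [362.2, 372.9], [359.6, 366.6]]
0.03 [[364.4, 384.4], [361.7, 377.9], [359.1, 371.7]]
t3.78 tip own mm [ -45.9 -106.2] h 21.4 F [-0.17 -0.32  7.65] grip 0.0 xdir 179.94 zax [ 1.9e-03  3.0e-04 -1.0e+00] j [-0.43  0.26  0.74  1.9  -0.2   1.05  2.03]
```

Emit:
apply_moves:
  rows:
    - {"x":0,"y":0,"z":-6,"ax":0,"ay":0,"az":0,"gripper":1}
    - {"x":0,"y":-15,"z":-6,"ax":0,"ay":0,"az":0,"gripper":1}
    - {"x":0,"y":-20,"z":0,"ax":0,"ay":0,"az":0,"gripper":1}
    - {"x":0,"y":0,"z":0,"ax":0,"ay":0,"az":0,"gripper":1}

```text
clock: 4.12
position: [0.503, -0.1936, 0.1342]
ee_rot: [-0.035, 0.999, -0.001, 0.001]
ft_force: [0.2, -0.9, 0.9]
grip_width: -0.0
grasp_force: 0.0
```

Run:
```python
from s import *
st()
a=camera('side')['color'][:,:,::-1]; b=camera('top')['color'][:,:,::-1]
A=cv2.resize(a[280:420,270:410],(400,400),interpolation=2);B=cv2.resize(b[170:290,420:540],(400,400),interpolation=2)
cv2.imwrite('pics/c3.png',np.hstack([A,B]))
```

```text
t4.12 tip own mm [ -47.2 -144.4] h 33.2 F [ 0.1  -0.95  0.92] grip -0.0 xdir 179.77 zax [ 0.0011 -0.0015 -1.    ] j [-0.37  0.28  0.75  1.86 -0.21  1.09  2.11]
```

View pics/c3.png

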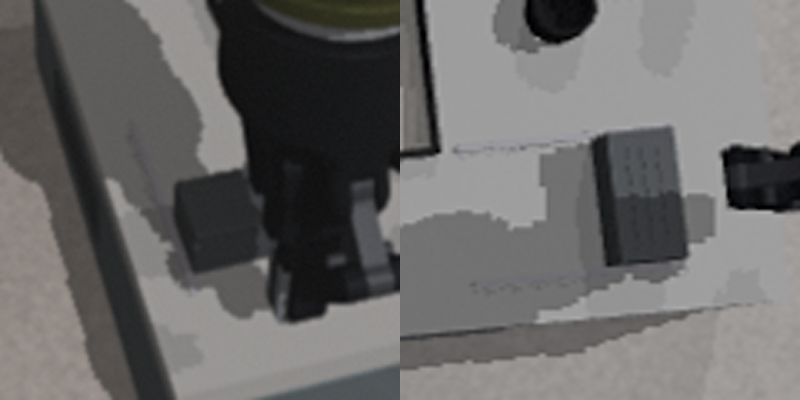

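Side crop: the fingertip is now clear to the cover's right. Top crop: the cover has moved about 3 px (≈5 mm) towards open. The wider finger body just above the pads must have caught the cover's top edge, so I'll push lower, at h ≈ 15.5.

Emit:
apply_moves:
  rows:
    - {"x":0,"y":0,"z":8,"ax":0,"ay":0,"az":0,"gripper":1}
    - {"x":0,"y":0,"z":7,"ax":0,"ay":0,"az":0,"gripper":1}
    - {"x":0,"y":0,"z":0,"ax":0,"ay":0,"az":0,"gripper":1}
    - {"x":0,"y":0,"z":0,"ax":0,"ay":0,"az":0,"gripper":1}

```text
clock: 4.55
position: [0.5028, -0.1894, 0.1175]
ee_rot: [-0.037, 0.999, 0.0, -0.001]
ft_force: [-0.0, 0.3, 0.8]
grip_width: 0.002
grasp_force: 0.0
```

```bash
python3 s.py
```

```text
0.011
t4.55 tip own mm [ -47.1 -140.2] h 16.5 F [0.01 0.32 0.77] grip 0.0 xdir 180.0 zax [-1.7e-03  4.0e-04 -1.0e+00] j [-0.36  0.3   0.74  1.87 -0.23  1.06  2.12]
```

Emit:
apply_moves:
  rows:
    - {"x":0,"y":10,"z":0,"ax":0,"ay":0,"az":0,"gripper":1}
    - {"x":0,"y":10,"z":1,"ax":0,"ay":0,"az":0,"gripper":1}
    - {"x":0,"y":5,"z":0,"ax":0,"ay":0,"az":0,"gripper":1}
    - {"x":0,"y":3,"z":0,"ax":0,"ay":0,"az":0,"gripper":1}
    - {"x":0,"y":3,"z":0,"ax":0,"ay":0,"az":0,"gripper":1}

```text
clock: 4.97
position: [0.5011, -0.1583, 0.1174]
ee_rot: [-0.037, 0.999, 0.0, 0.0]
ft_force: [-0.1, -2.7, 0.3]
grip_width: -0.002
grasp_force: 0.9
```

Emit:
apply_moves:
  rows:
    - {"x":0,"y":2,"z":0,"ax":0,"ay":0,"az":0,"gripper":1}
    - {"x":0,"y":2,"z":0,"ax":0,"ay":0,"az":0,"gripper":1}
    - {"x":0,"y":2,"z":0,"ax":0,"ay":0,"az":0,"gripper":1}

```text
clock: 5.22
position: [0.5007, -0.1535, 0.1175]
ee_rot: [-0.036, 0.999, -0.0, 0.0]
ft_force: [-0.1, -2.3, 0.4]
grip_width: 0.0
grasp_force: 0.9
```

```bash
python3 s.py
```

```text
0.011
t5.22 tip own mm [ -46.6 -104.3] h 16.5 F [-0.29 -2.24  0.44] grip 0.0 xdir 179.93 zax [ 6.e-04 -4.e-04 -1.e+00] j [-0.43  0.26  0.74  1.91 -0.2   1.04  2.03]
```

Emit:
apply_moves:
  rows:
    - {"x":0,"y":5,"z":0,"ax":0,"ay":0,"az":0,"gripper":1}
    - {"x":0,"y":5,"z":0,"ax":0,"ay":0,"az":0,"gripper":1}
    - {"x":0,"y":5,"z":0,"ax":0,"ay":0,"az":0,"gripper":1}
    - {"x":0,"y":5,"z":0,"ax":0,"ay":0,"az":0,"gripper":1}
    - {"x":0,"y":5,"z":0,"ax":0,"ay":0,"az":0,"gripper":1}

```text
clock: 5.63
position: [0.4988, -0.1277, 0.1174]
ee_rot: [-0.036, 0.999, 0.0, 0.0]
ft_force: [1.4, -1.8, 0.8]
grip_width: -0.003
grasp_force: 1.2
```

Emit:
apply_moves:
  rows:
    - {"x":0,"y":5,"z":0,"ax":0,"ay":0,"az":0,"gripper":1}
    - {"x":0,"y":5,"z":0,"ax":0,"ay":0,"az":0,"gripper":1}
    - {"x":0,"y":4,"z":0,"ax":0,"ay":0,"az":0,"gripper":1}
    - {"x":0,"y":4,"z":0,"ax":0,"ay":0,"az":0,"gripper":1}
    - {"x":0,"y":4,"z":0,"ax":0,"ay":0,"az":0,"gripper":1}

```text
clock: 6.05
position: [0.4971, -0.1059, 0.1173]
ee_rot: [-0.036, 0.999, 0.0, -0.0]
ft_force: [0.7, -2.2, 2.0]
grip_width: 0.004
grasp_force: 1.1
```

```bash
python3 s.py
```

```text
0.011
t6.05 tip own mm [-46.7 -56.6] h 16.3 F [ 0.51 -2.26  2.  ] grip 0.0 xdir 179.96 zax [-0.e+00  1.e-04 -1.e+00] j [-0.52  0.22  0.72  1.95 -0.17  1.04  1.91]
```

Emit:
apply_moves:
  rows:
    - {"x":0,"y":3,"z":0,"ax":0,"ay":0,"az":0,"gripper":1}
    - {"x":0,"y":2,"z":0,"ax":0,"ay":0,"az":0,"gripper":1}
    - {"x":0,"y":2,"z":0,"ax":0,"ay":0,"az":0,"gripper":1}
    - {"x":0,"y":1,"z":0,"ax":0,"ay":0,"az":0,"gripper":1}
    - {"x":0,"y":0,"z":0,"ax":0,"ay":0,"az":0,"gripper":1}

```text
clock: 6.47
position: [0.4966, -0.0991, 0.1173]
ee_rot: [-0.036, 0.999, -0.001, 0.0]
ft_force: [1.6, -5.3, 1.0]
grip_width: 0.005
grasp_force: 2.3
```

```bash
python3 s.py
```

```text
0.011
t6.47 tip own mm [-46.7 -49.7] h 16.3 F [ 1.19 -5.38  0.99] grip 0.01 xdir 179.92 zax [ 2.e-04 -1.e-03 -1.e+00] j [-0.53  0.21  0.71  1.95 -0.16  1.03  1.89]
```

Emit:
apply_moves:
  rows:
    - {"x":0,"y":-8,"z":0,"ax":0,"ay":0,"az":0,"gripper":1}
    - {"x":4,"y":-15,"z":-6,"ax":0,"ay":0,"az":0,"gripper":1}
    - {"x":5,"y":-14,"z":0,"ax":0,"ay":0,"az":0,"gripper":1}
    - {"x":0,"y":0,"z":3,"ax":0,"ay":0,"az":0,"gripper":1}
    - {"x":0,"y":0,"z":3,"ax":0,"ay":0,"az":0,"gripper":1}

```text
clock: 6.88
position: [0.49, -0.1363, 0.117]
ee_rot: [-0.035, 0.999, 0.0, -0.0]
ft_force: [-0.4, 0.2, -0.1]
grip_width: -0.001
grasp_force: 0.0
```

Run:
```python
from s import *
st()
c=camera('wrist');im=c['color'][:,:,::-1]
b=camera('top')['color'][:,:,::-1]
A=cv2.resize(im[150:330,230:410],(400,400),interpolation=2);B=cv2.resize(b[170:290,420:540],(400,400),interpolation=2)
cv2.imwrite('pics/w2.png',np.hstack([A,B]))
```

```text
t6.88 tip own mm [-56.  -86.3] h 16.0 F [-0.37  0.23 -0.06] grip -0.0 xdir 179.87 zax [-2.e-04  7.e-04 -1.e+00] j [-0.47  0.22  0.73  1.95 -0.17  1.04  1.98]
```

View pics/w2.png

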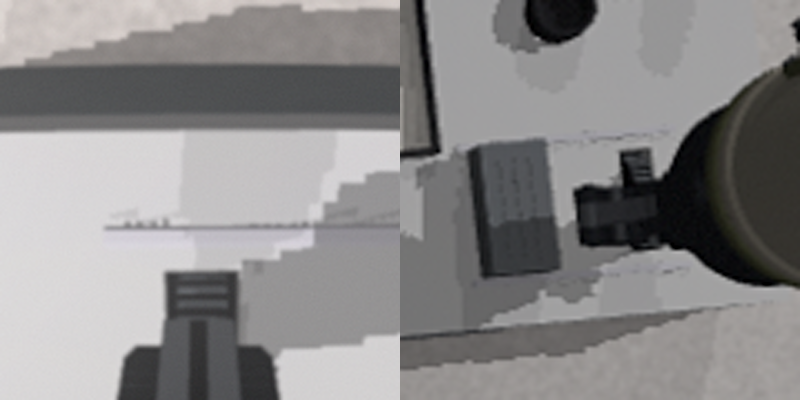

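The wrist crop shows the slot with the ribbed wheel, centred in y with the closed fingers to within about 1 mm. The top crop shows the cover fully open at (515,210). Next I'll feel for the crown.

Emit:
apply_moves:
  rows:
    - {"x":0,"y":1,"z":2,"ax":0,"ay":0,"az":0,"gripper":1}
    - {"x":0,"y":0,"z":1.5,"ax":0,"ay":0,"az":0,"gripper":1}
    - {"x":0,"y":0,"z":0,"ax":0,"ay":0,"az":0,"gripper":1}

```text
clock: 7.23
position: [0.4902, -0.1342, 0.1134]
ee_rot: [-0.037, 0.999, 0.0, -0.0]
ft_force: [0.2, 0.7, 0.2]
grip_width: -0.0
grasp_force: 0.0
```

Emit:
apply_moves:
  rows:
    - {"x":0,"y":0,"z":1,"ax":0,"ay":0,"az":0,"gripper":1}
    - {"x":0,"y":0,"z":1,"ax":0,"ay":0,"az":0,"gripper":1}
    - {"x":0,"y":0,"z":0,"ax":0,"ay":0,"az":0,"gripper":1}

```text
clock: 7.48
position: [0.4904, -0.1347, 0.1119]
ee_rot: [-0.036, 0.999, 0.0, 0.0]
ft_force: [-0.9, 1.3, 3.9]
grip_width: -0.003
grasp_force: 1.6
```

```bash
python3 s.py
```

```text
0.011
t7.48 tip own mm [-55.5 -84.7] h 10.9 F [-0.79  1.39  3.95] grip -0.0 xdir 179.97 zax [ 3.e-04  4.e-04 -1.e+00] j [-0.47  0.23  0.73  1.95 -0.18  1.02  1.98]
```

Emit:
apply_moves:
  rows:
    - {"x":0,"y":0,"z":0.8,"ax":0,"ay":0,"az":0,"gripper":1}
    - {"x":0,"y":0,"z":0.5,"ax":0,"ay":0,"az":0,"gripper":1}
    - {"x":0,"y":0,"z":0,"ax":0,"ay":0,"az":0,"gripper":1}

```text
clock: 7.73
position: [0.4905, -0.1347, 0.1109]
ee_rot: [-0.036, 0.999, 0.0, 0.0]
ft_force: [-1.4, 2.0, 7.3]
grip_width: 0.001
grasp_force: 4.0
```

```bash
python3 s.py
```

```text
0.011
t7.73 tip own mm [-55.4 -84.8] h 9.9 F [-1.24  2.06  7.28] grip 0.0 xdir 179.97 zax [ 4.e-04  5.e-04 -1.e+00] j [-0.47  0.23  0.73  1.95 -0.18  1.02  1.98]
```

Emit:
apply_moves:
  rows:
    - {"x":-2,"y":0,"z":0,"ax":0,"ay":0,"az":0,"gripper":1}
    - {"x":-3,"y":0,"z":0,"ax":0,"ay":0,"az":0,"gripper":1}
    - {"x":-3,"y":0,"z":0,"ax":0,"ay":0,"az":0,"gripper":1}
    - {"x":-3,"y":0,"z":0,"ax":0,"ay":0,"az":0,"gripper":1}

```text
clock: 8.07
position: [0.5016, -0.1339, 0.1111]
ee_rot: [-0.036, 0.999, 0.0, 0.0]
ft_force: [-3.0, 1.9, 10.3]
grip_width: 0.003
grasp_force: 5.0
```

```bash
cat > look.py <<'E'
from s import *
import sys
st(); c=camera('top')
x0,y0,x1,y1=338,160,438,230
cv2.imwrite('pics/%s.png'%sys.argv[1],cv2.resize(c['color'][y0:y1,x0:x1,::-1],None,fx=8,fy=8,interpolation=cv2.INTER_CUBIC))
E
python3 look.py d1
```

```text
t8.07 tip own mm [-44.2 -84.7] h 10.1 F [-2.86  2.09 10.32] grip 0.0 xdir 179.97 zax [ 6.e-04  9.e-04 -1.e+00] j [-0.46  0.26  0.73  1.93 -0.2   1.03  1.99]
```

View pics/d1.png

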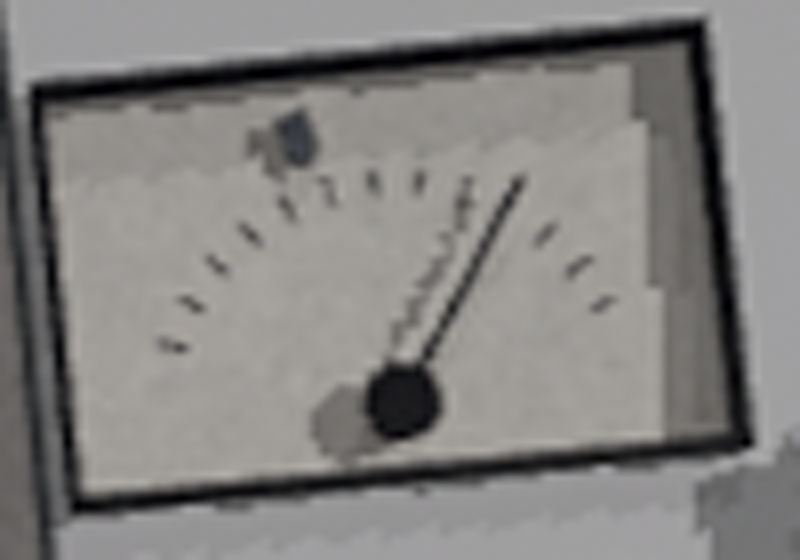

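The dial shows the needle tip at crop (520,180), hub at (403,402) and marker at (296,138), so the wheel rolls well. I'll measure both angles from radial darkness profiles.

```bash
cat > ang.py <<'E'
from s import *
def measure(zn=.094,zm=.094,show=False):
    c=camera('top'); g=cv2.cvtColor(c['color'],cv2.COLOR_RGB2GRAY).astype(np.float32)
    piv=cast(c,[(388.4,210.3)],zn)[0]
    th=np.arange(-1.3,.7,.005)
    def samp(r,z):
        T,Rr=np.meshgrid(th+yaw,r); P=np.stack([piv[0]+Rr*np.cos(T),piv[1]+Rr*np.sin(T),np.full_like(T,z)],-1)
        uv=proj(c,P.reshape(-1,3)).reshape(*T.shape,2).astype(np.float32)
        return cv2.remap(g,uv[...,0],uv[...,1],cv2.INTER_LINEAR)
    pn=samp(np.arange(.02,.050,.001),zn).mean(0); i=pn.argmin(); w=np.clip(pn.min()+25-pn,0,None)*(abs(th-th[i])<.06)
    n=(w*th).sum()/w.sum()
    M=samp(np.arange(.048,.066,.001),zm); M[:,(th<-.1)|(th>.6)]=255
    w=np.clip(M.min()+45-M,0,None); m=(w*th).sum()/w.sum()
    if show:
        for r,row in zip(range(48,66),M): print(r,row[(th>.1)&(th<.55)][::6].astype(int))
    return n,m
if __name__=='__main__':
    st(); print(measure(show=True), measure(zm=.090),measure(.098,.094))
E
python3 ang.py
```

```text
t8.12 tip own mm [-43.6 -84.7] h 10.2 F [-2.    2.93 10.07] grip 0.0 xdir 180.0 zax [ 1.1e-03  6.0e-04 -1.0e+00] j [-0.46  0.26  0.73  1.92 -0.2   1.03  1.99]
48 [151 156 157 151 127 126 150 152 149 148 137  96 125 157 159]
49 [155 156 156 150 129 115 143 149 148 148 141 110 132 153 158]
50 [157 156 155 156 147 134 137 147 147 149 140 132 144 155 156]
51 [156 156 155 156 155 153 143 144 147 148 142 144 150 156 155]
52 [153 152 151 154 151 141 132 139 144 139 130 147 155 156 155]
53 [148 148 147 148 143 127  98 107 139 128 119 139 155 157 156]
54 [144 146 147 145 132 104  76  68 106 116 106 131 154 158 157]
55 [145 146 148 143 119  86  66  65  83 102  96 114 153 160 158]
56 [145 145 148 143 106  74  66  58  76  96  98 115 151 161 158]
57 [144 144 148 146 102  67  69  63  76  97  97 126 152 159 158]
58 [143 143 148 147 102  64  65  66  78  99  98 136 154 156 157]
59 [143 145 149 144 103  66  62  65  81  97 103 126 142 150 155]
60 [143 145 148 141 102  67  60  62  86  98  97 109 127 144 150]
61 [143 144 145 141 103  64  59  53  87  99  95  94 126 142 145]
62 [143 144 144 147 107  61  58  58  89 104  96 100 133 144 145]
63 [143 144 146 148 111  66  71  71 101 110 102 113 138 145 145]
64 [143 146 149 146 119  94  93 101 122 129 109 128 143 145 144]
65 [140 145 151 149 132 131 128 128 137 147 129 138 146 145 144]
(np.float64(-0.5354394198637913), np.float64(0.2951718978476449)) (np.float64(-0.5353675655886624), np.float64(0.2839161816014968)) (np.float64(-0.5355667964696876), np.float64(0.2863435973524975))
```

Emit:
apply_moves:
  rows:
    - {"x":-2,"y":0,"z":-0.8,"ax":0,"ay":0,"az":0,"gripper":1}
    - {"x":-3,"y":0,"z":0,"ax":0,"ay":0,"az":0,"gripper":1}
    - {"x":-2,"y":0,"z":0,"ax":0,"ay":0,"az":0,"gripper":1}

```text
clock: 8.52
position: [0.5083, -0.1333, 0.1117]
ee_rot: [-0.036, 0.999, 0.0, 0.0]
ft_force: [-2.2, 2.3, 7.5]
grip_width: 0.001
grasp_force: 3.7
```

```bash
python3 -c "
from ang import *
st();print(measure())"
```

```text
t8.52 tip own mm [-37.5 -84.7] h 10.7 F [-2.01  2.4   7.55] grip 0.0 xdir 179.97 zax [-0.e+00  7.e-04 -1.e+00] j [-0.46  0.27  0.72  1.91 -0.21  1.03  2.  ]
(np.float64(-0.39448966839713673), np.float64(0.29595217532210855))
```

Emit:
apply_moves:
  rows:
    - {"x":0,"y":0,"z":-4,"ax":0,"ay":0,"az":0,"gripper":1}
    - {"x":10,"y":0,"z":0,"ax":0,"ay":0,"az":0,"gripper":1}
    - {"x":8,"y":0,"z":1,"ax":0,"ay":0,"az":0,"gripper":1}
    - {"x":0,"y":0,"z":2,"ax":0,"ay":0,"az":0,"gripper":1}
    - {"x":0,"y":0,"z":1.4,"ax":0,"ay":0,"az":0,"gripper":1}

```text
clock: 8.98
position: [0.489, -0.1352, 0.1106]
ee_rot: [-0.036, 0.999, 0.0, -0.0]
ft_force: [-5.2, -1.7, 7.1]
grip_width: 0.001
grasp_force: 4.2
```

```bash
python3 -c "
from ang import *
st();print(measure())"
```

```text
t8.98 tip own mm [-56.9 -85.2] h 9.6 F [-5.28 -1.32  7.06] grip 0.0 xdir 179.92 zax [-1.e-03  7.e-04 -1.e+00] j [-0.47  0.23  0.73  1.95 -0.18  1.02  1.98]
(np.float64(-0.3770348647330394), np.float64(0.2966286551198312))
```

Emit:
apply_moves:
  rows:
    - {"x":-3,"y":0,"z":0,"ax":0,"ay":0,"az":0,"gripper":1}
    - {"x":-3,"y":0,"z":-0.3,"ax":0,"ay":0,"az":0,"gripper":1}
    - {"x":-3,"y":0,"z":-0.2,"ax":0,"ay":0,"az":0,"gripper":1}
    - {"x":-3,"y":0,"z":0,"ax":0,"ay":0,"az":0,"gripper":1}
    - {"x":-3,"y":0,"z":0,"ax":0,"ay":0,"az":0,"gripper":1}

```text
clock: 9.45
position: [0.5055, -0.1341, 0.1117]
ee_rot: [-0.036, 0.999, 0.0, 0.0]
ft_force: [-2.7, 0.3, 7.6]
grip_width: 0.002
grasp_force: 3.6
```

```bash
python3 -c "
from ang import *
st();print(measure())"
```

```text
t9.45 tip own mm [-40.4 -85.2] h 10.7 F [-2.66  0.5   7.62] grip 0.0 xdir 179.95 zax [ 4.e-04  0.e+00 -1.e+00] j [-0.46  0.27  0.72  1.92 -0.21  1.03  1.99]
(np.float64(-0.0007795517561097617), np.float64(0.2738074624590817))
```

Emit:
apply_moves:
  rows:
    - {"x":0,"y":0,"z":-4,"ax":0,"ay":0,"az":0,"gripper":1}
    - {"x":8,"y":0,"z":0,"ax":0,"ay":0,"az":0,"gripper":1}
    - {"x":4,"y":0,"z":0,"ax":0,"ay":0,"az":0,"gripper":1}
    - {"x":0,"y":0,"z":2,"ax":0,"ay":0,"az":0,"gripper":1}
    - {"x":0,"y":0,"z":2,"ax":0,"ay":0,"az":0,"gripper":1}

```text
clock: 9.92
position: [0.4926, -0.1347, 0.1113]
ee_rot: [-0.036, 0.999, 0.0, -0.0]
ft_force: [-4.9, -1.0, 7.8]
grip_width: -0.0
grasp_force: 4.3
```

Emit:
apply_moves:
  rows:
    - {"x":-2.5,"y":0,"z":0,"ax":0,"ay":0,"az":0,"gripper":1}
    - {"x":-2.5,"y":0,"z":0,"ax":0,"ay":0,"az":0,"gripper":1}
    - {"x":-2,"y":0,"z":0,"ax":0,"ay":0,"az":0,"gripper":1}
    - {"x":-2,"y":0,"z":0,"ax":0,"ay":0,"az":0,"gripper":1}
    - {"x":0,"y":0,"z":0,"ax":0,"ay":0,"az":0,"gripper":1}

```text
clock: 10.33
position: [0.5027, -0.1339, 0.1117]
ee_rot: [-0.036, 0.999, 0.0, 0.0]
ft_force: [-0.6, 0.8, 8.0]
grip_width: -0.001
grasp_force: 3.7
```

```bash
python3 -c "
from ang import *
st();print(measure())"
```

```text
t10.33 tip own mm [-43.1 -84.9] h 10.7 F [-0.51  0.87  8.02] grip -0.0 xdir 179.98 zax [ 6.e-04  2.e-04 -1.e+00] j [-0.46  0.26  0.73  1.92 -0.2   1.03  1.99]
(np.float64(0.2400449879659752), np.float64(0.2915583699387056))
```

Emit:
apply_moves:
  rows:
    - {"x":-1.2,"y":0,"z":0,"ax":0,"ay":0,"az":0,"gripper":1}
    - {"x":-1,"y":0,"z":0,"ax":0,"ay":0,"az":0,"gripper":1}
    - {"x":0,"y":0,"z":0,"ax":0,"ay":0,"az":0,"gripper":1}
    - {"x":0,"y":0,"z":0,"ax":0,"ay":0,"az":0,"gripper":1}

```text
clock: 10.72
position: [0.5047, -0.1338, 0.1117]
ee_rot: [-0.036, 0.999, 0.0, 0.0]
ft_force: [-1.8, -0.2, 6.4]
grip_width: 0.001
grasp_force: 3.7
```

```bash
python3 -c "
from ang import *
print(measure())"; python3 look.py d2
```

```text
(np.float64(0.2791924888359821), np.float64(0.28686258283203625))
t10.77 tip own mm [-41.2 -84.9] h 10.6 F [-2.17  0.91  6.88] grip -0.0 xdir 179.97 zax [ 5.e-04  3.e-04 -1.e+00] j [-0.46  0.27  0.73  1.92 -0.2   1.03  1.99]
```

View pics/d2.png

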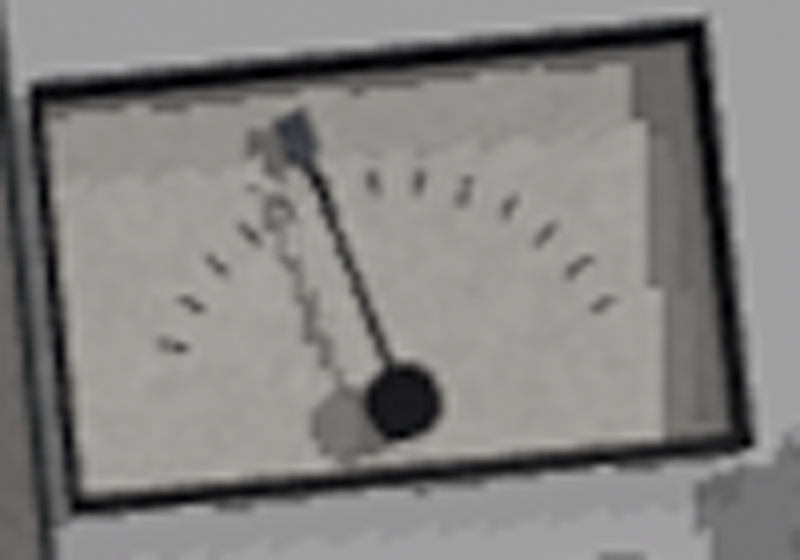

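The needle now lies on the marker, with its tip at crop ≈(303,166) and the marker's point at ≈(301,168). I'll lift, re-measure, and cross over the cover.

Emit:
apply_moves:
  rows:
    - {"x":0,"y":0,"z":-6,"ax":0,"ay":0,"az":0,"gripper":1}
    - {"x":0,"y":0,"z":-18,"ax":0,"ay":0,"az":0,"gripper":1}
    - {"x":0,"y":0,"z":-20,"ax":0,"ay":0,"az":0,"gripper":1}
    - {"x":5,"y":0,"z":0,"ax":0,"ay":0,"az":0,"gripper":1}

```text
clock: 11.15
position: [0.5015, -0.1345, 0.1585]
ee_rot: [-0.036, 0.999, -0.0, 0.002]
ft_force: [1.5, 0.2, 0.2]
grip_width: -0.003
grasp_force: 0.0
```

```bash
python3 -c "
from ang import *
st();print(measure(),measure(.096,.092))"
```

```text
t11.15 tip own mm [-44.4 -85.4] h 57.5 F [1.46 0.05 0.17] grip -0.0 xdir 179.98 zax [ 4.7e-03 -3.0e-04 -1.0e+00] j [-0.49  0.19  0.75  1.88 -0.14  1.12  1.95]
(np.float64(0.27706129941356417), np.float64(0.28864799079999026)) (np.float64(0.27703795370978257), np.float64(0.27658998752682135))
```

Emit:
apply_moves:
  rows:
    - {"x":1,"y":25,"z":0,"ax":0,"ay":0,"az":0,"gripper":1}
    - {"x":0,"y":30,"z":0,"ax":0,"ay":0,"az":0,"gripper":1}
    - {"x":0,"y":30,"z":0,"ax":0,"ay":0,"az":0,"gripper":1}
    - {"x":0,"y":22,"z":0,"ax":0,"ay":0,"az":0,"gripper":1}
    - {"x":0,"y":0,"z":0,"ax":0,"ay":0,"az":0,"gripper":1}

```text
clock: 11.67
position: [0.49, -0.0224, 0.1544]
ee_rot: [-0.039, 0.999, 0.001, -0.001]
ft_force: [0.1, 0.5, 0.4]
grip_width: -0.0
grasp_force: 0.0
```

```bash
python3 s.py
```

```text
0.011
t11.67 tip own mm [-47.8  27.3] h 53.4 F [0.13 0.52 0.41] grip -0.0 xdir 180.33 zax [-0.0017  0.0015 -1.    ] j [-0.67  0.11  0.66  1.95 -0.08  1.11  1.68]
```

Emit:
apply_moves:
  rows:
    - {"x":0,"y":0,"z":18,"ax":0,"ay":0,"az":0,"gripper":1}
    - {"x":0,"y":0,"z":15,"ax":0,"ay":0,"az":0,"gripper":1}
    - {"x":0,"y":0,"z":2,"ax":0,"ay":0,"az":0,"gripper":1}
    - {"x":0,"y":0,"z":0,"ax":0,"ay":0,"az":0,"gripper":1}
    - {"x":0,"y":0,"z":0,"ax":0,"ay":0,"az":0,"gripper":1}

```text
clock: 12.08
position: [0.4907, -0.0281, 0.1206]
ee_rot: [-0.036, 0.999, -0.0, -0.0]
ft_force: [-0.5, 0.0, -0.1]
grip_width: 0.003
grasp_force: 0.0
```

```bash
python3 s.py
```

```text
0.011
t12.08 tip own mm [-47.4  21.6] h 19.6 F [-0.48  0.05 -0.13] grip 0.0 xdir 179.92 zax [-4.e-04 -3.e-04 -1.e+00] j [-0.65  0.16  0.67  1.98 -0.12  1.03  1.72]
```

Emit:
apply_moves:
  rows:
    - {"x":0,"y":0,"z":4,"ax":0,"ay":0,"az":0,"gripper":1}
    - {"x":0,"y":-5,"z":0,"ax":0,"ay":0,"az":0,"gripper":1}
    - {"x":0,"y":-4,"z":0,"ax":0,"ay":0,"az":0,"gripper":1}
    - {"x":0,"y":-4,"z":0,"ax":0,"ay":0,"az":0,"gripper":1}
    - {"x":0,"y":-4,"z":0,"ax":0,"ay":0,"az":0,"gripper":1}

```text
clock: 12.5
position: [0.4921, -0.0449, 0.1167]
ee_rot: [-0.036, 0.999, 0.0, 0.0]
ft_force: [0.3, 2.7, 0.4]
grip_width: 0.001
grasp_force: 1.1
```

```bash
python3 s.py
```

```text
0.011
t12.50 tip own mm [-47.3   4.7] h 15.7 F [0.49 2.69 0.44] grip 0.0 xdir 179.95 zax [ 4.e-04  6.e-04 -1.e+00] j [-0.62  0.18  0.68  1.98 -0.13  1.03  1.76]
```

Pushing cleanly. On to shutting the cover (≈60 mm to go).

Emit:
apply_moves:
  rows:
    - {"x":0,"y":-5,"z":0,"ax":0,"ay":0,"az":0,"gripper":1}
    - {"x":0,"y":-5,"z":0,"ax":0,"ay":0,"az":0,"gripper":1}
    - {"x":0,"y":-5,"z":0,"ax":0,"ay":0,"az":0,"gripper":1}
    - {"x":0,"y":-5,"z":0,"ax":0,"ay":0,"az":0,"gripper":1}
    - {"x":0,"y":-5,"z":0,"ax":0,"ay":0,"az":0,"gripper":1}

```text
clock: 12.92
position: [0.4939, -0.0699, 0.1165]
ee_rot: [-0.036, 0.999, 0.0, 0.0]
ft_force: [0.5, 1.6, 1.8]
grip_width: -0.002
grasp_force: 1.2
```

Emit:
apply_moves:
  rows:
    - {"x":0,"y":-5,"z":0,"ax":0,"ay":0,"az":0,"gripper":1}
    - {"x":0,"y":-5,"z":0,"ax":0,"ay":0,"az":0,"gripper":1}
    - {"x":0,"y":-5,"z":0,"ax":0,"ay":0,"az":0,"gripper":1}
    - {"x":0,"y":-5,"z":0,"ax":0,"ay":0,"az":0,"gripper":1}
    - {"x":0,"y":-5,"z":0,"ax":0,"ay":0,"az":0,"gripper":1}

```text
clock: 13.33
position: [0.4956, -0.0949, 0.1164]
ee_rot: [-0.036, 0.999, 0.0, 0.0]
ft_force: [0.9, 2.4, 1.5]
grip_width: 0.004
grasp_force: 1.2
```

```bash
python3 s.py
```

```text
0.011
t13.33 tip own mm [-47.4 -45.4] h 15.4 F [1.05 2.28 1.5 ] grip 0.0 xdir 179.96 zax [ 2.e-04  1.e-04 -1.e+00] j [-0.54  0.21  0.71  1.96 -0.16  1.03  1.88]
```

Emit:
apply_moves:
  rows:
    - {"x":0,"y":-3,"z":0,"ax":0,"ay":0,"az":0,"gripper":1}
    - {"x":0,"y":-2,"z":0,"ax":0,"ay":0,"az":0,"gripper":1}
    - {"x":0,"y":-1.5,"z":0,"ax":0,"ay":0,"az":0,"gripper":1}
    - {"x":0,"y":-1,"z":0,"ax":0,"ay":0,"az":0,"gripper":1}
    - {"x":0,"y":0,"z":0,"ax":0,"ay":0,"az":0,"gripper":1}

```text
clock: 13.75
position: [0.4959, -0.1021, 0.1163]
ee_rot: [-0.036, 0.999, -0.0, -0.0]
ft_force: [0.5, 0.4, -0.1]
grip_width: -0.0
grasp_force: 0.1
```

```bash
python3 s.py
```

```text
0.011
t13.75 tip own mm [-47.6 -52.7] h 15.3 F [ 0.53  0.39 -0.08] grip -0.0 xdir 179.95 zax [-3.e-04 -1.e-04 -1.e+00] j [-0.53  0.21  0.71  1.95 -0.16  1.03  1.9 ]
```

Emit:
apply_moves:
  rows:
    - {"x":0,"y":-1,"z":0,"ax":0,"ay":0,"az":0,"gripper":1}
    - {"x":0,"y":-1,"z":0,"ax":0,"ay":0,"az":0,"gripper":1}
    - {"x":0,"y":-1,"z":0,"ax":0,"ay":0,"az":0,"gripper":1}
    - {"x":0,"y":0,"z":0,"ax":0,"ay":0,"az":0,"gripper":1}

```text
clock: 14.08
position: [0.4961, -0.105, 0.1163]
ee_rot: [-0.036, 0.999, 0.0, -0.0]
ft_force: [-0.2, 1.5, -0.3]
grip_width: 0.003
grasp_force: 0.6
```

```bash
python3 s.py
```

```text
0.011
t14.08 tip own mm [-47.6 -55.6] h 15.3 F [-0.04  1.56 -0.32] grip 0.0 xdir 179.96 zax [-3.e-04  1.e-04 -1.e+00] j [-0.52  0.22  0.71  1.95 -0.16  1.03  1.91]
```

Emit:
apply_moves:
  rows:
    - {"x":0,"y":-1,"z":0,"ax":0,"ay":0,"az":0,"gripper":1}
    - {"x":0,"y":-1,"z":0,"ax":0,"ay":0,"az":0,"gripper":1}
    - {"x":0,"y":0,"z":0,"ax":0,"ay":0,"az":0,"gripper":1}

```text
clock: 14.33
position: [0.4962, -0.1057, 0.1163]
ee_rot: [-0.037, 0.999, 0.001, -0.0]
ft_force: [-2.4, 6.6, 2.0]
grip_width: -0.003
grasp_force: 3.1
```

```bash
python3 s.py
```

```text
0.011
t14.33 tip own mm [-47.6 -56.2] h 15.3 F [-1.89  6.72  1.96] grip -0.0 xdir 180.01 zax [-9.0e-04  1.8e-03 -1.0e+00] j [-0.52  0.22  0.71  1.95 -0.17  1.03  1.91]
```

The cover is hard on its stop at 6.7 N. Backing off and lifting clear.

Emit:
apply_moves:
  rows:
    - {"x":0,"y":6,"z":0,"ax":0,"ay":0,"az":0,"gripper":1}
    - {"x":0,"y":14,"z":0,"ax":0,"ay":0,"az":0,"gripper":1}
    - {"x":0,"y":5,"z":-20,"ax":0,"ay":0,"az":0,"gripper":1}
    - {"x":0,"y":0,"z":-35,"ax":0,"ay":0,"az":0,"gripper":1}
    - {"x":0,"y":0,"z":-35,"ax":0,"ay":0,"az":0,"gripper":1}

```text
clock: 14.75
position: [0.4937, -0.0819, 0.2068]
ee_rot: [-0.036, 0.999, -0.001, -0.001]
ft_force: [1.2, 0.5, 0.1]
grip_width: -0.003
grasp_force: 0.0
```

Emit:
apply_moves:
  rows:
    - {"x":25,"y":0,"z":-25,"ax":0,"ay":0,"az":0,"gripper":1}
    - {"x":30,"y":0,"z":-10,"ax":0,"ay":0,"az":0,"gripper":1}
    - {"x":0,"y":0,"z":0,"ax":0,"ay":0,"az":0,"gripper":1}
    - {"x":0,"y":0,"z":0,"ax":0,"ay":0,"az":0,"gripper":1}
    - {"x":0,"y":0,"z":0,"ax":0,"ay":0,"az":0,"gripper":1}

```text
clock: 15.17
position: [0.4399, -0.0857, 0.2413]
ee_rot: [-0.036, 0.999, 0.0, 0.0]
ft_force: [0.8, -0.1, -0.5]
grip_width: 0.002
grasp_force: 0.0
```

```bash
python3 -c "
from ang import *
st();print(measure())
c=camera('top');cv2.imwrite('pics/end.png',c['color'][130:285,330:540,::-1].repeat(3,0).repeat(3,1))"
```

```text
t15.17 tip own mm [-102.2  -32.2] h 140.3 F [ 0.8  -0.13 -0.46] grip 0.0 xdir 179.98 zax [ 6.e-04  5.e-04 -1.e+00] j [-0.63 -0.12  0.68  1.93  0.08  1.31  1.67]
(np.float64(0.2770987320178298), np.float64(0.28881100778579516))
```

View pics/end.png

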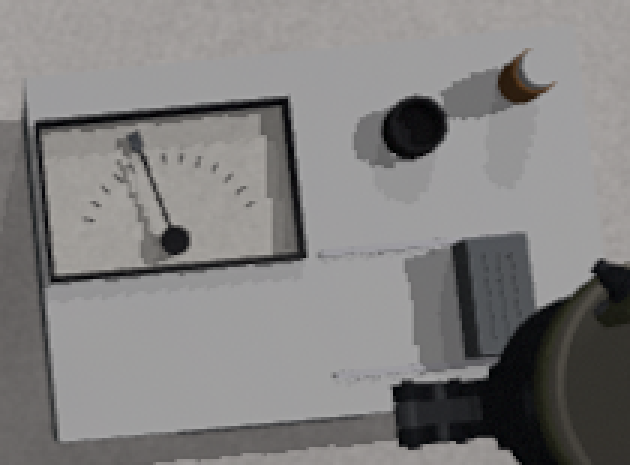

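The needle is on the marker (px ≈(137,148)), the cover is shut at (495,295), the vial stands untouched, and the arm is clear.

```bash
python3 -c "
from workcell import *
print(hand_in())"
```

```text
the job is handed in; nothing more can be done
None
```

The job is handed in: the needle points at the set marker (within about 0.01 rad), the cover is shut against its stop, and the highest push I read on the reader was 10.9 N. My first push, set too high, rode onto the cover's top edge at under 8 N, so I backed off and pushed lower.

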